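# Push a used-needle pod through the swing flap of the disposal box

## Robot

A 6-joint arm with a two-finger parallel gripper is mounted at the origin on the work surface. World frame = base frame: x ahead of the robot, y to its left, z up, the work surface at z = 0. Lengths are in m, angles in rad, forces in N, time in s.
With the tool pointing down it reaches from about 0.35 to 0.975 m from the base axis. Payload 4.9 kg.
Tool frame: the origin (TCP) lies at the very end of the fingers, on their centre line; the grasp point (between the pads) lies 19 mm behind it; x points along the fingers, z is the direction in which the jaws open and shut, and the axes are right-handed (so a half turn about x gives the same grasp; the last joint's range is limited). The gripper opens to 85 mm and grips with 20 to 120 N. Pads are 22 mm wide; open, the fingers measure 114 mm over their backs; the gripper's body (76 mm by 85 mm) begins 54 mm behind the grasp point. The pads swing forward as they close: fully open they stand 13 mm farther back than shut.
Start: joints at [-1.273, 0.053, 1.613, -0, 1.476, -0.119], TCP at [0.253, -0.571, 0.231] pointing down, gripper open.
Joint ranges: [-3.01, 3.01], [-1.01, 2.22], [0.06, 2.58], [-1.02, 4.17], [0.09, 2.62], [-3.14, 3.14]. Speed limits (rad/s): [2.57, 2.57, 3.14, 3.14, 3.14, 3.14].

## Interface

Orientations are given as a rotation vector (axis times angle).
In Python, from station import ctrl, imaging gives the robot as it stands. The module is installed in compiled form; this text tells all that it offers.
- The arm moves only by the shell command python3 -m jog 'ROWS' [FORCE]. ROWS is JSON, a list that holds one entry, the list of rows, each a list of 5 numbers: the shift along the tool's x, y, z in m, then the turn about the tool's x in rad, then the closure, from -1 (fully open) to 1 (shut). A call has 1 to 12 rows; each row is the pose to reach, as a shift and turn from the pose measured when the call began, along the tool's axes at that moment; what a row does not reach only later rows make up. A row lasts 1/10 s, in which the tool goes at most 50 mm and 8.59 degrees, less where a joint would pass 70% of its speed; a pose out of reach is approached as far as the arm can. A call with a gripper value outside its range is refused whole. The fingers move at their own pace and stop on an object; FORCE is the grip in N (left out, the last holds). Time passes only in rows, so rows that repeat a pose let the fingers close. It gives the time, the measured TCP pose, the force and the opening at its end, in the units of the state.
- ctrl.get_obs(): the state, without advancing time (a new reading comes with each control period).
- imaging.get_image(name): name is "scene" or "top"; returns a dict with "color" (384x512x3 uint8, red, green, blue), "intrinsics" (3x3 intrinsics, pixels), "R" (3x3) and "t" (3): a world point X has camera coordinates R X + t. Camera axes: x right, y down, z forward; pixel columns grow to the right and rows downward; lengths in m; the calibration is good to about 2 mm. A picture is of the moment at which its call begins. There is no depth.
- ctrl.finish_job(): hands the job in, once; it reports no verdict.
The state is a dict: "t": time; "q": joint angles; "dq": joint speeds; "effort": joint torques, N m; "tool_pos": TCP position; "tool_rot": TCP orientation; "contact_force": force on the tool from outside, world axes, zero at the start; "wrist_torque": the same for the moment, N m; "opening": finger opening in m.
Only numpy, scipy, OpenCV 4.12 (cv2) and the standard library are available. Lean on these libraries where they do the work, as an engineer would, in place of code of your own. Each camera call takes 0.05 s, during which the arm holds its last target.

## Task

On top of the disposal box, push the self-closing swing flap open with one finger and, while that finger keeps it open, push the square needle pod with the other finger over the edge behind the flap, so that it drops into the box. The finger, not the pod, must open the flap; slide the pod along the deck without lifting it, then draw back so that the flap swings shut. Leave the vial, the bottle and the carton where they stand.

Things in the scene. Friction and masses are not known exactly. Their poses are not given: they have to be found in the camera images.
- bin: Yellow disposal box fixed on the table, white flat deck 170 mm up. Origin on the table right below the shut flap's plane; x points into the mouth (the way the pod is pushed), y left, z up. Spans x -135 to 160, y -135 to 115 mm. In front of the flap (x < 4 mm) the deck is an open ledge. Behind it is the mouth, a hole down into the empty box.
- mouth (a point): Middle of the mouth at deck level (box x 76, y -1 mm). The hole spans box x 4 to 148, y -72 to 70 mm. Walls 6 mm thick, 46 mm above the deck, stand behind it (x 148 to 154) and beside it (y -78 to -72, from x 0; y 76 to 82, from x 12 mm). Open on top: fingers pointing down can follow the flap in over the mouth.
- hinge (a point): Flap's vertical hinge line at deck level (box x 0, y 75 mm), inside a round post 12 mm in diameter, 50 mm high above the deck.
- flap (a joint): Flap angle, rad: 0 shut, grows as it swings to box +x over the mouth, stop at 1.25. Grey upright plate 134 mm long, 4 thick, from 5 to 43 mm above the deck; shut, it runs from the hinge along box -y across the pod's lane. A spring shuts it: 0.06 N m shut, 0.15 at 1.2 rad. A finger 40 mm from the hinge and 45 mm past the shut plane holds it near 0.85 rad, clear of the pod's lane.
- flap_end (a point): Middle of the flap's free end, 134 mm from the hinge line, 24 mm above the deck.
- pod_center (a point): Centre of the needle pod, 20 mm above the ledge it stands on: white box 30 (its x) by 44 (its y) by 32 mm high, with a grey round cap, 27 mm diameter, 8 high, on top; about 60 g, loose, near box x -62, y -32 mm, within 0.2 rad of square to the flap. Pushed along box +x, it tips and falls in once its centre is past the mouth's edge (box x 4 mm).
- vial: Bystander: glass vial with metal cap, 22 mm diameter, 38 mm high, standing on the ledge on the pod's -y side, near box x -60, y -113 mm. Origin at the centre of its underside.
- bottle: Bystander: amber bottle, 42 mm diameter, 75 mm high, standing on the table beside the box. Origin at the centre of its underside.
- carton: Bystander: upright paper carton 30 by 50 by 80 mm high, on the table beside the box. Origin at the centre of its underside.
There are look-alikes about, which are no part of the job. What is meant by the part that bears pod_center is not orange or pink, and is the larger of those in its own colour.

How it is judged:
On the way, in this order (a step that is already met when the one before it is completed fails the run):
1. a finger holds the flap open while the pod still stands on the ledge (value of joint flap above 0.35 rad and contact force between the fingers and flap above 0.2 N and x of pod_center in the frame of bin below -0.008 m and z of pod_center in the frame of bin above 0.18 m), for 0.1 s.
2. the pod goes over the edge while a finger keeps the flap open (value of joint flap above 0.35 rad and contact force between the fingers and flap above 0.2 N and x of pod_center in the frame of bin above 0 m).
At the end, for the whole second after the job is handed in: The pod lies at rest inside the box (its centre more than 60 mm below the deck) and the flap has swung shut (within 0.06 rad) (z of pod_center in the frame of bin below 0.11 m and x of pod_center in the frame of bin between -0.135 and 0.16 m and y of pod_center in the frame of bin between -0.13 and 0.11 m and linear speed of pod below 0.03 m/s and value of joint flap below 0.06 rad); the robot touches nothing.
It fails at once if the pod is lifted more than 15 mm off the deck (z of pod_center in the frame of bin above 0.205 m).
It fails at once if the pod shoves the flap open (contact force between pod and flap above 0.3 N and value of joint flap below 0.35 rad and z of pod_center in the frame of bin above 0.17 m).
It fails at once if the vial is moved more than 15 mm (distance of vial from where it was at the start of the episode above 0.015 m).
It fails at once if the bottle is moved more than 15 mm (distance of bottle from where it was at the start of the episode above 0.015 m).
It fails at once if the carton is moved more than 15 mm (distance of carton from where it was at the start of the episode above 0.015 m).
It also fails if it takes over 32 s, if anything falls off the work surface, if the arm or the gripper's body presses on something with over 40 N, if the wrist force passes 120 N, or if a joint passes its speed limit or range.

## Working session

There is one attempt and no reset: what is moved stays moved. The work goes in short steps, Python scripts to look and compute and a shell command to move; the robot and the scene stay as the last step left them, time stands still between calls to the robot, and variables do not carry over. Pictures are saved under pics/ and viewed, and the job is handed in when it is done.

```bash
mkdir -p pics; python3 - <<'E'
from station import ctrl, imaging
import cv2
o=ctrl.get_obs(); print(o)
for n in("scene","top"):
    i=imaging.get_image(n); print(n,i["intrinsics"],i["R"],i["t"])
    cv2.imwrite(f"pics/{n}0.png",i["color"][:,:,::-1])
E
```

```text
{'t': 0.0, 'q': array([-1.27297610e+00,  5.33491989e-02,  1.61431700e+00, -8.87003772e-06,
        1.47601723e+00, -1.18986168e-01]), 'dq': array([ 0.00082828,  0.00020361, -0.00143214, -0.00059719, -0.00040126,
        0.00125955]), 'effort': array([-4.65578760e-04, -3.93676114e+01, -3.70180929e+01, -1.35997811e-04,
        6.89328153e-03, -3.55984191e-06]), 'tool_pos': array([ 0.25284393, -0.57087468,  0.23005404]), 'tool_rot': array([ 0.89824085,  1.37967689, -0.89604744]), 'contact_force': array([ 0.21696253, -0.12556721, -0.44845891]), 'wrist_torque': array([ 0.00967413, -0.01097583, -0.01629085]), 'opening': 0.08512877704539777}
scene [[358.76832303   0.         253.97748146]
 [  0.         358.76832303 187.28192447]
 [  0.           0.           1.        ]] [[ 0.97505971 -0.22100461  0.02038452]
 [-0.11961873 -0.60066361 -0.79050274]
 [ 0.18694899  0.768349   -0.61211917]] [-0.54681753  0.17982874  0.7157841 ]
top [[401.25719155   0.         251.33806463]
 [  0.         401.25719155 186.37488757]
 [  0.           0.           1.        ]] [[-0.16651362 -0.98603115 -0.00397381]
 [-0.96127527  0.16322792 -0.22205067]
 [ 0.21959751 -0.03315453 -0.97502703]] [0.10960882 0.57986396 0.93393263]
```

View pics/scene0.png

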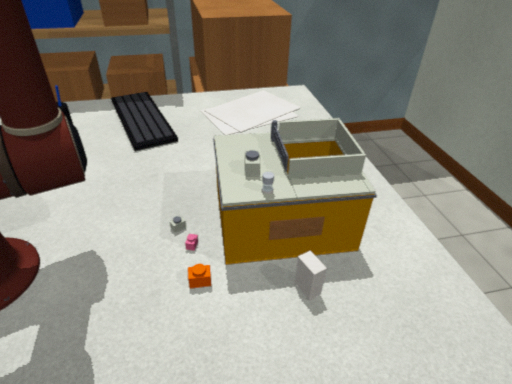

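View pics/top0.png

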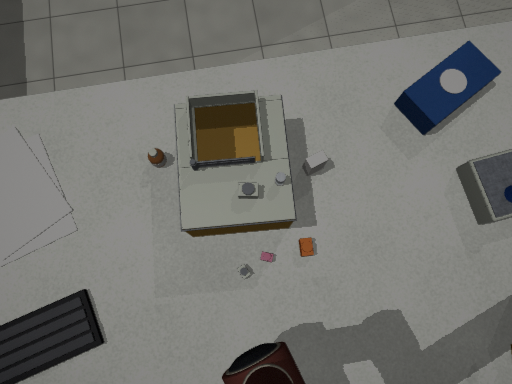

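The top view shows the box in the middle, with its mouth around (227,130). On the ledge at (248,189) is a white pod with a grey cap, and the vial is at (281,178). The look-alikes are grey at (245,271), pink at (267,257) and orange at (307,247). The carton is at (316,163) and the bottle at (157,157). The pod that fits is the one on the ledge: it is white/grey and larger than the grey one at (245,271). I'll confirm that in a crop.

```bash
python3 - <<'E'
import cv2
a=cv2.imread("pics/top0.png")[85:240,165:335]
cv2.imwrite("pics/topc.png",cv2.resize(a,None,fx=4.7,fy=3.87*0+4.7*0.8+0,interpolation=cv2.INTER_CUBIC) if 0 else cv2.resize(a,None,fx=3.8,fy=3.8,interpolation=cv2.INTER_CUBIC))
a=cv2.imread("pics/scene0.png")[110:260,160:380]
cv2.imwrite("pics/scenec.png",cv2.resize(a,None,fx=3.6,fy=3.6,interpolation=cv2.INTER_CUBIC))
E
```

```text
(no output)
```

View pics/topc.png

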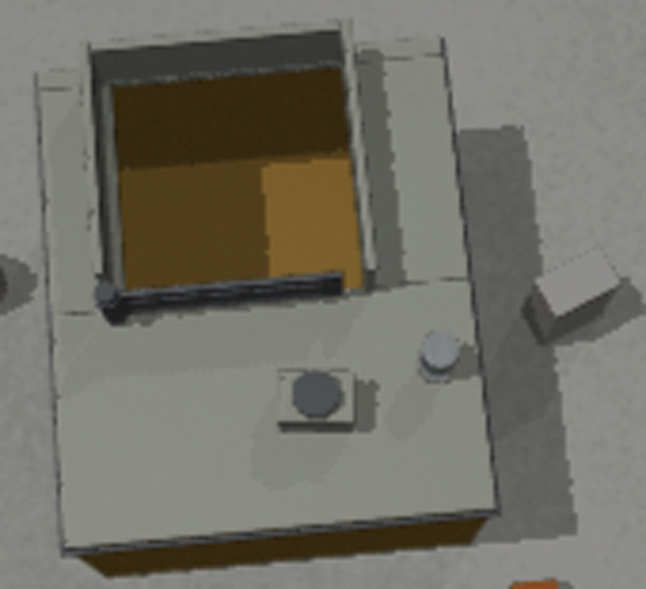

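View pics/scenec.png

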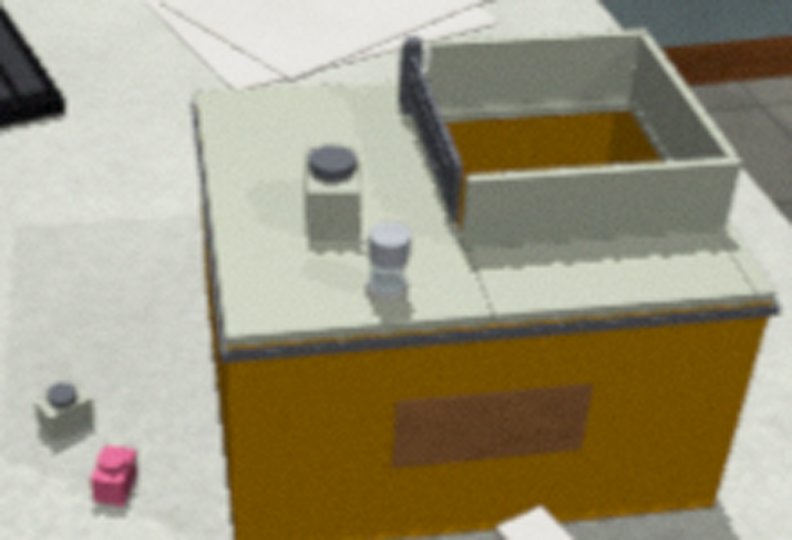

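```bash
cat > h.py <<'E'
import numpy as np
from station import ctrl, imaging
def ray(cam,uv,z):
    K,R,t=cam["intrinsics"],cam["R"],cam["t"]
    d=R.T@np.linalg.inv(K)@np.array([uv[0],uv[1],1.]); c=-R.T@t
    return c+d*(z-c[2])/d[2]
def crop(p,x0,y0,f): return ((p[0]+.5)/f-.5+x0,(p[1]+.5)/f-.5+y0)
def proj(cam,X):
    v=cam["K"]@(cam["R"]@X+cam["t"]) if "K" in cam else cam["intrinsics"]@(cam["R"]@X+cam["t"]); return v[:2]/v[2]
E
python3 - <<'E'
from h import *
from scipy.optimize import least_squares
T=imaging.get_image("top");S=imaging.get_image("scene")
tc=lambda p:crop(p,165,85,3.8)
sc=lambda p:crop(p,160,110,3.6)
box=np.array([[-135,115],[-135,-135],[160,-135],[160,115]])/1e3
W=np.array([ray(T,tc(p),.17)[:2] for p in [(63,550),(497,510),(443,40),(37,75)]])
W2=np.array([ray(S,sc(p),.17)[:2] for p in [(195,95),(225,345),(775,300)]])
print(W,"\n",W2)
def tf(p,b): c,s=np.cos(p[2]),np.sin(p[2]); return b@np.array([[c,s],[-s,c]])+p[:2]
for w,b in((W,box),(W2,box[[0,1,2]])):
    r=least_squares(lambda p:(tf(p,b)-w).ravel(),[.6,0,0]); print(r.x,(r.fun*1e3).round(1))
    if w is W:p0=r.x
p=p0
c,s=np.cos(p[2]),np.sin(p[2])
inv=lambda w:((w-p[:2])@np.array([[c,-s],[s,c]])*1e3).round(1)
P=lambda n,cam,q,z:print(n,ray(cam,q,z)[:2].round(4),inv(ray(cam,q,z)[:2]))
P("cap T",T,tc((317,393)),.21)
for q in[(278,370),(354,370),(354,422),(278,422)]:P("podtop",T,tc(q),.202)
P("cap S",S,sc((333,160)),.21)
P("vial T",T,tc((440,349)),.208)
P("vial S",S,sc((390,235)),.208)
P("post T",T,tc((107,290)),.22); P("post S",S,sc((412,44)),.22)
P("flapend T",T,tc((341,276)),.213);P("flapend S",S,sc((463,170)),.213)
P("hole corner T",T,tc((360,290)),.17)
P("wall back right",T,tc((350,22)),.216)
E
```

```text
[[ 0.4975406   0.18091407]
 [ 0.47872281 -0.06791988]
 [ 0.77096058 -0.09072611]
 [ 0.79007513  0.15922006]] 
 [[ 0.50059706  0.17584993]
 [ 0.48167729 -0.07466255]
 [ 0.77134362 -0.09596693]]
[ 0.62261939  0.05629146 -0.07593191] [-0.8  0.3 -1.  -0.2  1.   0.3  0.8 -0.4]
[ 0.62518356  0.05033989 -0.07929849] [-0.9 -0.2 -1.8  1.1  2.6 -0.9]
cap T [0.555  0.0236] [-64.9 -37.7]
podtop [0.5736 0.043 ] [-47.8 -17. ]
podtop [0.5664 0.0006] [-51.8 -59.7]
podtop [0.5369 0.0057] [-81.6 -56.9]
podtop [0.544  0.0477] [-77.7 -14.5]
cap S [0.5575 0.021 ] [-62.3 -40.1]
vial T [ 0.5689 -0.0488] [ -45.6 -108.9]
vial S [ 0.5713 -0.0505] [ -43.1 -110.3]
post T [0.6308 0.1301] [ 2.5 74.2]
post S [0.6305 0.1259] [ 2.5 70. ]
flapend T [ 0.619  -0.0008] [  0.7 -57.2]
flapend S [ 0.6231 -0.0067] [  5.3 -62.7]
hole corner T [ 0.6214 -0.0128] [  4.1 -69. ]
wall back right [ 0.7702 -0.032 ] [153.8 -76.8]
```

```bash
cat >> h.py <<'E'
from scipy.spatial.transform import Rotation as Ro
BIN=(0.6239,0.0533,-0.0775)
def b2w(p):
    c,s=np.cos(BIN[2]),np.sin(BIN[2]); return np.array([BIN[0]+(c*p[0]-s*p[1])/1e3,BIN[1]+(s*p[0]+c*p[1])/1e3])
def w2b(w):
    c,s=np.cos(BIN[2]),np.sin(BIN[2]); d=(np.array(w[:2])-BIN[:2])*1e3; return np.array([c*d[0]+s*d[1],-s*d[0]+c*d[1]])
def plan(Bxy,psi,z,half=49.75):
    """psi deg: B->A direction from box +y toward +x. returns tool shift, turn"""
    o=ctrl.get_obs();M=Ro.from_rotvec(o["tool_rot"]).as_matrix()
    u=np.array([np.sin(np.radians(psi)),np.cos(np.radians(psi))])
    w=b2w(np.array(Bxy)+half*u); d=M.T@(np.r_[w,z]-o["tool_pos"])
    uw=b2w(u)-b2w((0,0)); uw=np.r_[uw/np.linalg.norm(uw),0]
    best=[]
    for s in(1,-1):
        t=M.T@(s*uw); best.append(np.arctan2(-t[1],t[2]))  # turn a about x: z->(0,-sin a,cos a)
    print("shift",d.round(4),"turns",np.round(best,3),"target",w.round(4),"A",(np.array(Bxy)+2*half*u).round(1))
def cur(half=49.75):
    o=ctrl.get_obs();M=Ro.from_rotvec(o["tool_rot"]).as_matrix();z=M[:,2]
    c=w2b(o["tool_pos"]); 
    for s in(1,-1):
        e=w2b(o["tool_pos"]+s*z*half/1e3); print("finger",s,e.round(1))
    print("t",o["t"],"pos",o["tool_pos"].round(4),"open",o["opening"],"F",o["contact_force"].round(2),"q",o["q"].round(2))
    return M
E
python3 - <<'E'
from h import *
print(cur().round(3)); print(w2b((.5563,.0223)))
plan((-104,-39),0,.27); 
E
```

```text
finger 1 [-297.9 -695.1]
finger -1 [-345.1 -607.5]
t 0.2 pos [ 0.2529 -0.5711  0.2305] open 0.08534630382606238 F [ 0.55 -0.35  0.43] q [-1.27  0.05  1.61  0.    1.48 -0.12]
[[-0.     0.914  0.405]
 [ 0.001  0.405 -0.914]
 [-1.     0.    -0.001]]
[-64.99699462 -36.14070683]
shift [-0.0388  0.5056 -0.4796] turns [-2.647  0.494] target [0.521  0.0721] A [-104.    60.5]
```

```bash
python3 -m jog '[[[-0.03,0.02,-0.02,-0.1,-1],[-0.06,0.05,-0.05,-0.24,-1],[-0.06,0.08,-0.08,-0.38,-1],[-0.06,0.11,-0.11,-0.52,-1],[-0.06,0.14,-0.14,-0.66,-1],[-0.06,0.17,-0.165,-0.8,-1],[-0.06,0.20,-0.19,-0.94,-1],[-0.06,0.23,-0.22,-1.08,-1],[-0.06,0.26,-0.25,-1.22,-1],[-0.06,0.29,-0.28,-1.36,-1],[-0.06,0.32,-0.31,-1.5,-1],[-0.06,0.34,-0.33,-1.6,-1]]]' && python3 - <<'E'
from h import *
cur(); plan((-104,-39),0,.25)
E
```

```text
t: 1.4
tool_pos: [0.4306, -0.1294, 0.291]
tool_rot: [-0.354, 1.541, 0.356]
contact_force: [0.5, -1.0, -0.6]
opening: 0.085
finger 1 [-135.6 -172. ]
finger -1 [-221.5 -222.3]
t 1.4 pos [ 0.4306 -0.1294  0.291 ] open 0.08503892257921417 F [ 0.53 -1.02 -0.64] q [-0.46 -0.41  1.92  0.    1.63 -0.91]
shift [0.0413 0.1416 0.1694] turns [-1.041  2.101] target [0.521  0.0721] A [-104.    60.5]
```

```bash
python3 -m jog '[[[0,0.02,0.025,-0.13,-1],[0,0.04,0.05,-0.26,-1],[0,0.06,0.075,-0.39,-1],[0,0.08,0.1,-0.52,-1],[0,0.1,0.125,-0.65,-1],[0,0.125,0.15,-0.78,-1],[0,0.14,0.169,-0.91,-1],[0.01,0.142,0.169,-1.04,-1],[0.025,0.142,0.169,-1.04,-1],[0.04,0.142,0.169,-1.04,-1],[0.04,0.142,0.169,-1.04,-1]]]' && python3 - <<'E'
from h import *
import cv2
cur(); plan((-104,-39),0,.176)
for n in("scene","top"):
    i=imaging.get_image(n); a=i["color"][:,:,::-1]; cv2.imwrite(f"pics/{n}1.png",cv2.resize(a[85:240,165:335] if n=="top" else a[60:260,160:380],None,fx=3.6 if n=="top" else 2.9,fy=3.6 if n=="top" else 2.9,interpolation=cv2.INTER_CUBIC))
E
```

```text
t: 2.5
tool_pos: [0.5186, 0.0718, 0.2473]
tool_rot: [-1.146, 1.25, 1.154]
contact_force: [-0.9, 0.4, -0.6]
opening: 0.0858
finger 1 [-106.2   60. ]
finger -1 [-106.6  -39.5]
t 2.5 pos [0.5186 0.0718 0.2473] open 0.08582325144483187 F [-0.86  0.44 -0.64] q [-0.01 -0.2   1.82  0.    1.52 -1.5 ]
shift [ 0.0713 -0.0028  0.0004] turns [-3.000e-03  3.138e+00] target [0.521  0.0721] A [-104.    60.5]
```

View pics/scene1.png

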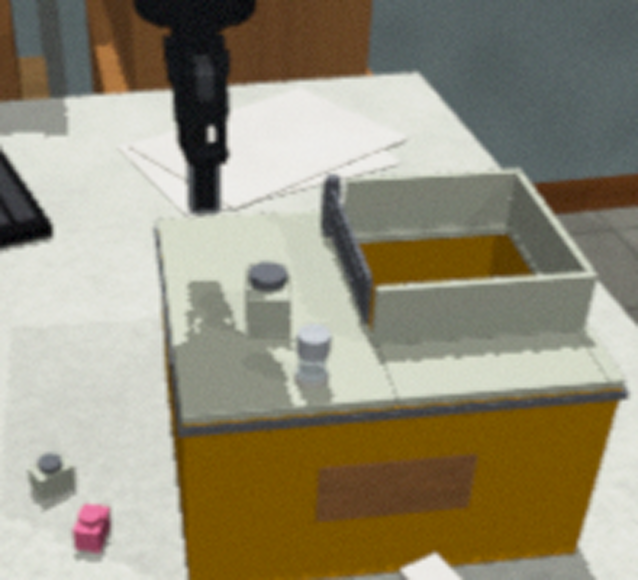

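View pics/top1.png

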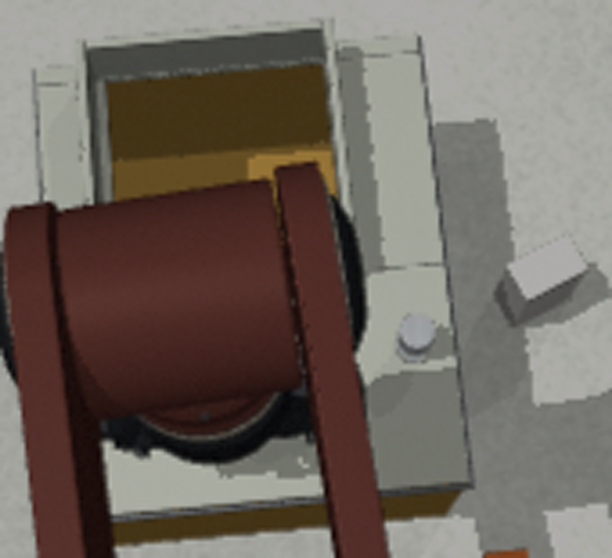

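The scene view shows the gripper behind the pod, with its tip at about full-image pixel (230,131). The flap is shut and the pod and vial are untouched. I'll check the tip projection.

```bash
python3 - <<'E'
from h import *
S=imaging.get_image("scene")
for nm,p in(("B",(-106.5,-39.5)),("A",(-106.2,60))):
  for z in(.247,.26): print(nm,z,proj(S,np.r_[b2w(p),z]).round(1))
E
```

```text
B 0.247 [230.2 139.5]
B 0.26 [230.1 133.4]
A 0.247 [226.  115.7]
A 0.26 [225.8 110. ]
```

The open tips sit about 13 mm above the TCP, as the spec says, so I'll lower to TCP z 0.165. That puts the tips about 8 mm above the deck.

```bash
python3 -m jog '[[[0.03,0,0,0,-1],[0.06,0,0,0,-1],[0.078,0,0,0,-1],[0.082,0,0,0,-1],[0.082,0,0,0,-1],[0.082,0,0,0,-1]]]' && python3 - <<'E'
from h import *
import cv2
cur(); plan((-54,-38),0,.165)
i=imaging.get_image("scene"); a=i["color"][:,:,::-1]; cv2.imwrite("pics/scene2.png",cv2.resize(a[90:220,190:370],None,fx=4,fy=4,interpolation=cv2.INTER_CUBIC))
E
```

```text
t: 3.25
tool_pos: [0.5216, 0.0718, 0.1713]
tool_rot: [-1.15, 1.243, 1.148]
contact_force: [0.5, -0.5, 0.1]
opening: 0.0854
finger 1 [-103.3   60.2]
finger -1 [-103.6  -39.3]
t 3.25 pos [0.5216 0.0718 0.1713] open 0.0853549892686882 F [ 0.45 -0.51  0.05] q [-0.01 -0.14  1.9   0.    1.38 -1.5 ]
shift [ 0.0064 -0.0494  0.0014] turns [-3.000e-03  3.139e+00] target [0.571  0.0692] A [-54.   61.5]
```

View pics/scene2.png

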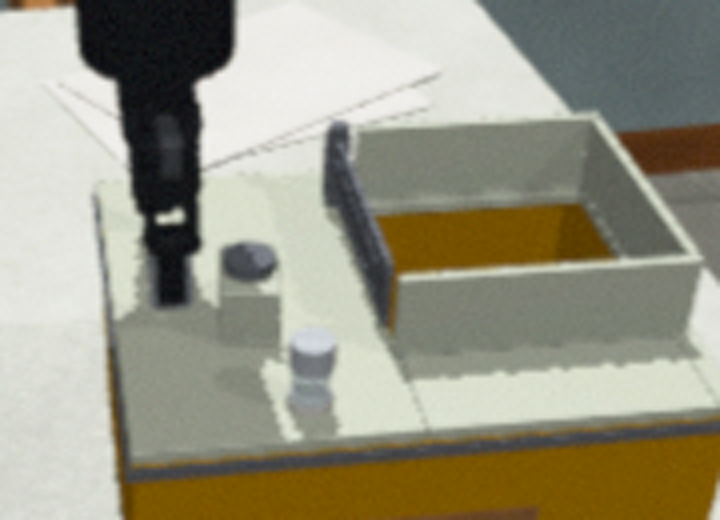

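The finger is down behind the pod, with its tip at (172,300) and the pod at (250,300) in the crop. The vial is clear. Next is a slow, flat push.

```bash
python3 -m jog '[[[0.004,-0.005,0.001,0,-1],[0.004,-0.01,0.001,0,-1],[0.004,-0.015,0.001,0,-1],[0.004,-0.02,0.001,0,-1],[0.004,-0.025,0.001,0,-1],[0.004,-0.03,0.001,0,-1],[0.004,-0.034,0.001,0,-1],[0.004,-0.038,0.001,0,-1],[0.004,-0.042,0.001,0,-1],[0.004,-0.045,0.001,0,-1],[0.004,-0.048,0.001,0,-1],[0.004,-0.048,0.001,0,-1]]]' && python3 - <<'E'
from h import *
import cv2
cur()
i=imaging.get_image("scene"); a=i["color"][:,:,::-1]; cv2.imwrite("pics/scene3.png",cv2.resize(a[90:220,190:370],None,fx=4,fy=4,interpolation=cv2.INTER_CUBIC))
E
```

```text
t: 4.5
tool_pos: [0.57, 0.0689, 0.1676]
tool_rot: [-1.15, 1.242, 1.148]
contact_force: [-0.2, -0.6, -0.3]
opening: 0.0854
finger 1 [-54.8  61.1]
finger -1 [-55.1 -38.4]
t 4.5 pos [0.57   0.0689 0.1676] open 0.08538639904756211 F [-0.21 -0.59 -0.28] q [-0.01 -0.02  1.8   0.    1.36 -1.5 ]
```

View pics/scene3.png

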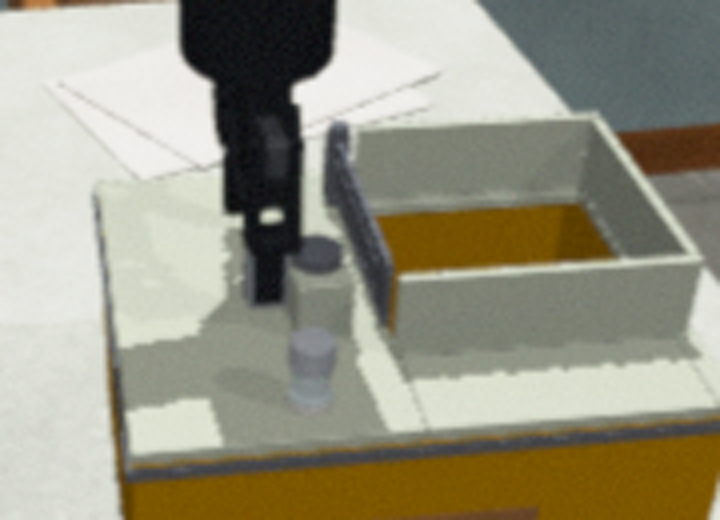

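```bash
python3 - <<'E'
from h import *
S=imaging.get_image("scene")
print(w2b(ray(S,crop((321,252),190,90,4),.21)))
plan((-68,-38),0,.167); plan((-68,-38),48,.167)
E
```

```text
[-27.93756893 -36.00715042]
shift [0.0005 0.0127 0.0003] turns [-3.000e-03  3.139e+00] target [0.557  0.0703] A [-68.   61.5]
shift [ 0.0006 -0.0243 -0.016 ] turns [ 0.835 -2.307] target [0.5926 0.051 ] A [ 5.9 28.6]
```

The pod is at about box (-28,-36), as planned. I'll back off 13 mm and rotate about the rear finger, so the other finger swings into the flap.

```bash
python3 -m jog '[[[0.001,0.007,0,0,-1],[0.001,0.013,0,0,-1],[0.001,0.006,-0.0005,0.14,-1],[0.001,-0.001,-0.002,0.28,-1],[0.001,-0.008,-0.004,0.42,-1],[0.001,-0.014,-0.008,0.56,-1],[0.001,-0.019,-0.012,0.7,-1],[0.001,-0.024,-0.016,0.835,-1],[0.001,-0.024,-0.016,0.835,-1],[0.001,-0.024,-0.016,0.835,-1]]]' && python3 - <<'E'
from h import *
import cv2
cur(); plan((-20,-36),48,.167)
i=imaging.get_image("scene"); a=i["color"][:,:,::-1]; cv2.imwrite("pics/scene4.png",cv2.resize(a[90:220,190:370],None,fx=4,fy=4,interpolation=cv2.INTER_CUBIC))
E
```

```text
t: 5.6
tool_pos: [0.5916, 0.0509, 0.1664]
tool_rot: [-0.515, 1.506, 0.515]
contact_force: [-2.6, -1.1, -0.5]
opening: 0.0854
finger 1 [ 4.9 28.5]
finger -1 [-68.9 -38.2]
t 5.6 pos [0.5916 0.0509 0.1664] open 0.08539120126892001 F [-2.58 -1.11 -0.48] q [-0.04  0.03  1.75  0.    1.36 -0.7 ]
shift [-0.0004 -0.0313  0.0378] turns [ 3.000e-03 -3.139e+00] target [0.6406 0.0493] A [53.9 30.6]
```

View pics/scene4.png

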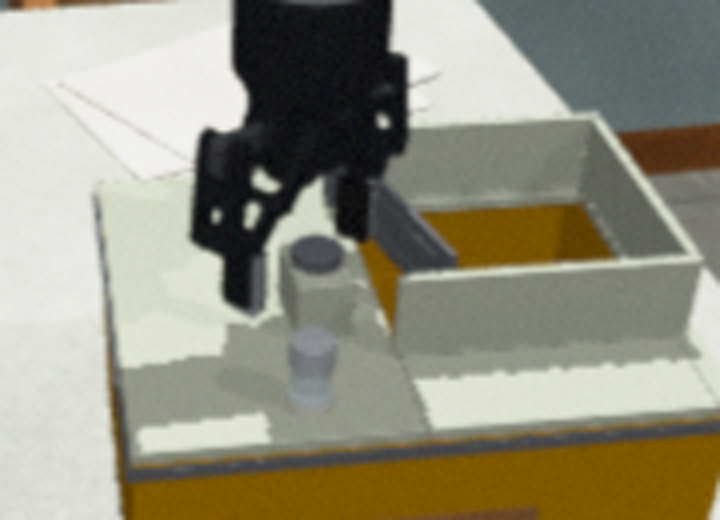

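The flap is held open (about 0.4 to 0.5 rad, 2.6 N) and the pod hasn't moved. I'll line the corner up with the pod's centre and push partway.

```bash
python3 - <<'E'
from h import *
plan((-58,-33),48,.167); plan((-42,-33),48,.167); plan((-10,-33),48,.167)
E
```

```text
shift [-0.0005 -0.0036  0.0115] turns [ 2.000e-03 -3.139e+00] target [0.603  0.0552] A [15.9 33.6]
shift [-0.0005 -0.0143  0.0234] turns [ 2.000e-03 -3.139e+00] target [0.6189 0.054 ] A [31.9 33.6]
shift [-0.0004 -0.0358  0.0471] turns [ 2.000e-03 -3.139e+00] target [0.6508 0.0515] A [63.9 33.6]
```

```bash
python3 -m jog '[[[0,-0.002,0.006,0,-1],[0,-0.004,0.012,0,-1],[0,-0.004,0.012,0,-1],[0,-0.007,0.015,0,-1],[0,-0.010,0.018,0,-1],[0,-0.012,0.021,0,-1],[0,-0.014,0.0235,0,-1],[0,-0.014,0.0235,0,-1]]]' && python3 - <<'E'
from h import *
import cv2
cur(); plan((-10,-33),48,.167)
i=imaging.get_image("scene"); a=i["color"][:,:,::-1]; cv2.imwrite("pics/scene5.png",cv2.resize(a[90:220,190:370],None,fx=4,fy=4,interpolation=cv2.INTER_CUBIC))
E
```

```text
t: 6.45
tool_pos: [0.6193, 0.0542, 0.1665]
tool_rot: [-0.515, 1.506, 0.515]
contact_force: [-1.3, -0.5, -0.9]
opening: 0.0856
finger 1 [32.2 33.9]
finger -1 [-41.6 -32.9]
t 6.45 pos [0.6193 0.0542 0.1665] open 0.08564849807275154 F [-1.28 -0.47 -0.94] q [-0.03  0.09  1.68  0.    1.36 -0.69]
shift [-0.0004 -0.0214  0.0233] turns [ 2.000e-03 -3.139e+00] target [0.6508 0.0515] A [63.9 33.6]
```

View pics/scene5.png

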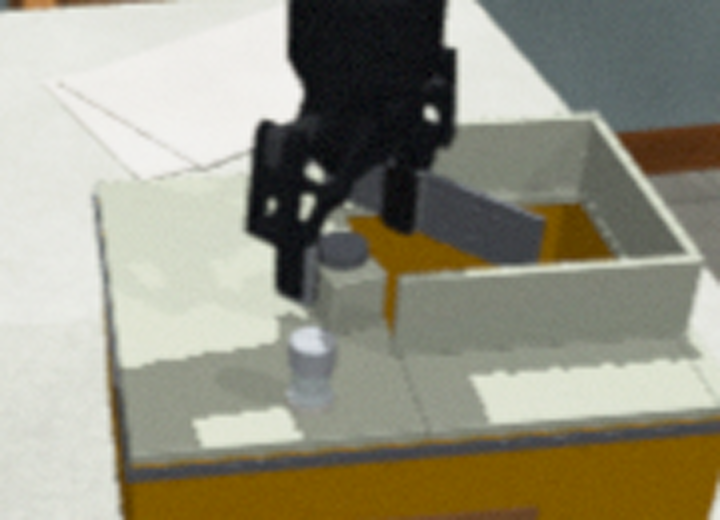

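```bash
python3 - <<'E'
from h import *
S=imaging.get_image("scene")
print(w2b(ray(S,crop((344,248),190,90,4),.21)))
for q in[(383,268),(322,286)]:print(w2b(ray(S,crop(q,190,90,4),.202)))
plan((-48,-33),48,.167);plan((-48,-41),48,.167);plan((-28,-41),48,.167); plan((-8,-41),48,.167)
E
```

```text
[-15.82872285 -33.63300478]
[  2.91238697 -41.767703  ]
[-30.38226795 -54.2585924 ]
shift [-0.0005  0.0041 -0.0046] turns [ 2.00e-03 -3.14e+00] target [0.6129 0.0544] A [25.9 33.6]
shift [-0.0005 -0.0019 -0.0099] turns [ 2.00e-03 -3.14e+00] target [0.6123 0.0465] A [25.9 25.6]
shift [-0.0005 -0.0153  0.0049] turns [ 2.00e-03 -3.14e+00] target [0.6322 0.0449] A [45.9 25.6]
shift [-0.0004 -0.0287  0.0197] turns [ 2.00e-03 -3.14e+00] target [0.6522 0.0434] A [65.9 25.6]
```

```bash
python3 - <<'E'
from h import *
import cv2
i=imaging.get_image("scene"); a=i["color"][:,:,::-1]; cv2.imwrite("pics/scene6.png",cv2.resize(a[140:180,255:305],None,fx=14,fy=14,interpolation=cv2.INTER_CUBIC))
E
```

```text
(no output)
```

View pics/scene6.png

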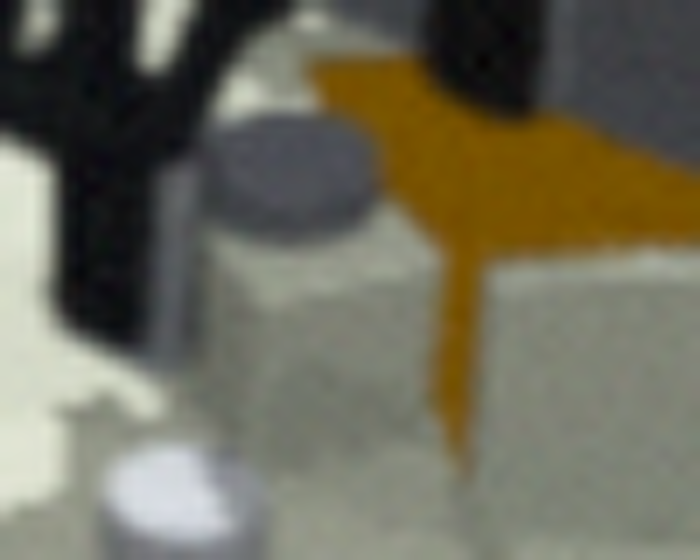

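```bash
python3 - <<'E'
from h import *
S=imaging.get_image("scene")
for q in[(265,297),(447,250),(205,242)]:print(w2b(ray(S,crop(q,255,140,14),.202)))
print(w2b(ray(S,crop((292,168),255,140,14),.21)))
plan((-50,-33),48,.167);plan((-50,-26),48,.167);plan((-30,-26),48,.167); plan((-6,-26),48,.167)
E
```

```text
[-23.61045615 -53.70223486]
[  4.47762237 -44.7744548 ]
[-29.47100084 -38.78847076]
[-16.22667176 -33.25165234]
shift [-0.0005  0.0054 -0.0059] turns [ 2.00e-03 -3.14e+00] target [0.6109 0.0546] A [23.9 33.6]
shift [-0.0005  0.0105 -0.0012] turns [ 2.00e-03 -3.14e+00] target [0.6115 0.0616] A [23.9 40.6]
shift [-0.0005 -0.0029  0.0136] turns [ 2.00e-03 -3.14e+00] target [0.6314 0.06  ] A [43.9 40.6]
shift [-0.0004 -0.019   0.0314] turns [ 2.00e-03 -3.14e+00] target [0.6553 0.0582] A [67.9 40.6]
```

The pod has yawed about 0.3 rad counter-clockwise and is centred at about (-15,-33.5). The contact is slightly on its -y side, so I'll back off, turn a bit more to stay away from the flap stop, and shift the contact to +y.

```bash
python3 - <<'E'
from h import *
plan((-50,-26),58,.167);plan((-36,-26),58,.167); plan((-14,-26),58,.167)
E
```

```text
shift [-0.0005  0.0019 -0.002 ] turns [ 0.176 -2.965] target [0.6161 0.0543] A [34.4 26.7]
shift [-0.0005 -0.0075  0.0084] turns [ 0.176 -2.965] target [0.6301 0.0532] A [48.4 26.7]
shift [-0.0004 -0.0222  0.0247] turns [ 0.176 -2.965] target [0.652  0.0515] A [70.4 26.7]
```

```bash
python3 -m jog '[[[0,0.0055,-0.006,0,-1],[0,0.0055,-0.006,0,-1],[0,0.003,-0.003,0.1,-1],[0,0.002,-0.002,0.176,-1],[0,0.002,-0.002,0.176,-1],[0,-0.001,0.0015,0.176,-1],[0,-0.004,0.005,0.176,-1],[0,-0.0075,0.0085,0.176,-1],[0,-0.0075,0.0085,0.176,-1]]]' && python3 - <<'E'
from h import *
import cv2
cur();plan((-14,-26),58,.167);plan((-5,-26),58,.167)
i=imaging.get_image("scene"); a=i["color"][:,:,::-1]; cv2.imwrite("pics/scene7.png",cv2.resize(a[110:185,230:350],None,fx=6,fy=6,interpolation=cv2.INTER_CUBIC))
E
```

```text
t: 7.55
tool_pos: [0.6309, 0.053, 0.1665]
tool_rot: [-0.378, 1.534, 0.377]
contact_force: [-1.2, -1.4, -0.3]
opening: 0.0853
finger 1 [49.2 26.7]
finger -1 [-35.2 -26.1]
t 7.55 pos [0.6309 0.053  0.1665] open 0.08526971743187223 F [-1.2  -1.35 -0.35] q [-0.03  0.12  1.66  0.    1.37 -0.52]
shift [-0.0004 -0.0112  0.018 ] turns [ 1.000e-03 -3.141e+00] target [0.652  0.0515] A [70.4 26.7]
shift [-0.0004 -0.0159  0.0256] turns [ 1.000e-03 -3.141e+00] target [0.661  0.0508] A [79.4 26.7]
```

View pics/scene7.png

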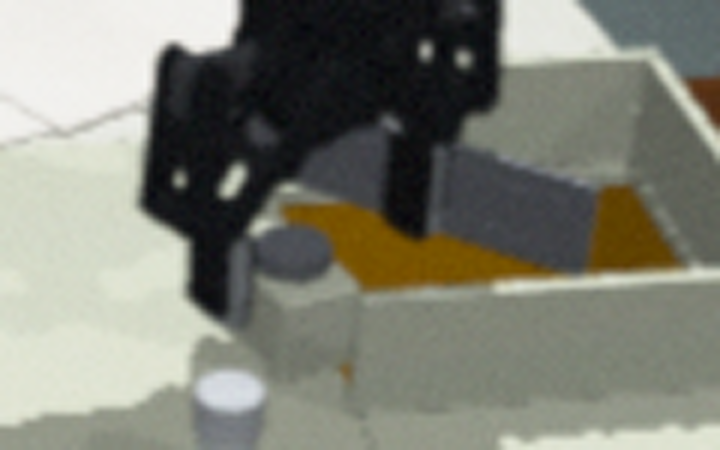

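The pod is standing right at the edge with its cap at (292,250), and the flap is held wide open. Now the push over the edge.

```bash
python3 -m jog '[[[0,-0.002,0.003,0,-1],[0,-0.004,0.006,0,-1],[0,-0.006,0.009,0,-1],[0,-0.008,0.012,0,-1],[0,-0.01,0.015,0,-1],[0,-0.0115,0.018,0,-1],[0,-0.013,0.020,0,-1],[0,-0.013,0.020,0,-1]]]' && python3 - <<'E'
from h import *
import cv2
cur()
i=imaging.get_image("scene"); a=i["color"][:,:,::-1]; cv2.imwrite("pics/scene8.png",cv2.resize(a[110:185,230:350],None,fx=6,fy=6,interpolation=cv2.INTER_CUBIC))
E
```

```text
t: 8.4
tool_pos: [0.655, 0.0505, 0.1667]
tool_rot: [-0.378, 1.533, 0.376]
contact_force: [-0.3, -0.9, -0.8]
opening: 0.0854
finger 1 [73.4 26. ]
finger -1 [-10.9 -26.7]
t 8.4 pos [0.655  0.0505 0.1667] open 0.08539794908351844 F [-0.32 -0.85 -0.8 ] q [-0.04  0.17  1.6   0.    1.37 -0.52]
```

View pics/scene8.png

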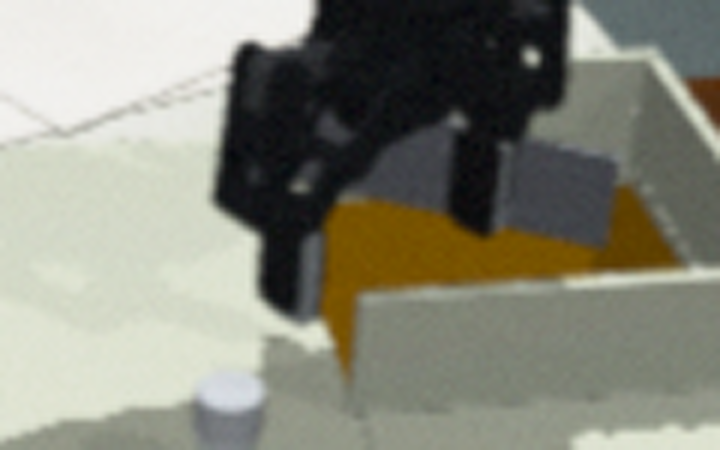

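The pod has gone over the edge into the box. I'll draw back along box -x so the flap follows and shuts, then raise.

```bash
python3 -m jog '[[[0,0.004,-0.007,0,-1],[0,0.009,-0.014,0,-1],[0,0.014,-0.022,0,-1],[0,0.019,-0.03,0,-1],[0,0.024,-0.038,0,-1],[0,0.029,-0.046,0,-1],[0,0.034,-0.054,0,-1],[0,0.039,-0.062,0,-1],[0,0.044,-0.07,0,-1],[0,0.049,-0.078,0,-1],[0,0.054,-0.086,0,-1],[0,0.0575,-0.093,0,-1]]]' && python3 -m jog '[[[-0.03,0,0,0,-1],[-0.07,0,0,0,-1],[-0.11,0,0,0,-1],[-0.14,0.03,-0.04,0,-1],[-0.14,0.05,-0.07,0,-1],[-0.14,0.07,-0.1,0,-1],[-0.14,0.07,-0.1,0,-1],[-0.14,0.07,-0.1,0,-1]]]' && python3 - <<'E'
from h import *
import cv2
cur()
for n in("scene","top"):
    i=imaging.get_image(n); a=i["color"][:,:,::-1]; cv2.imwrite(f"pics/{n}9.png",cv2.resize(a[85:240,145:335] if n=="top" else a[100:310,160:380],None,fx=3.6 if n=="top" else 2.8,fy=3.6 if n=="top" else 2.8,interpolation=cv2.INTER_CUBIC))
E
```

```text
t: 9.65
tool_pos: [0.5452, 0.0586, 0.1663]
tool_rot: [-0.378, 1.533, 0.376]
contact_force: [1.0, -0.2, 0.6]
opening: 0.0854
t: 10.45
tool_pos: [0.4232, 0.0744, 0.3061]
tool_rot: [-0.379, 1.531, 0.376]
contact_force: [0.1, 0.5, -0.2]
opening: 0.0851
finger 1 [-159.5   31.9]
finger -1 [-243.9  -20.9]
t 10.45 pos [0.4232 0.0744 0.3061] open 0.08512221271368066 F [ 0.1   0.48 -0.23] q [ 0.   -0.48  1.94  0.    1.67 -0.48]
```

View pics/scene9.png

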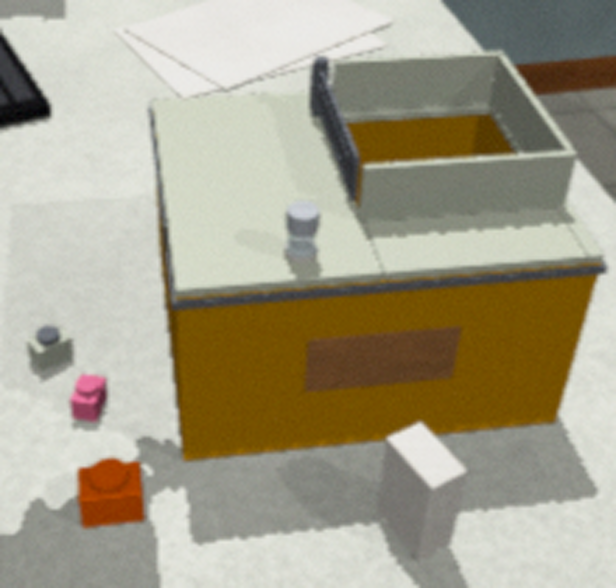

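View pics/top9.png

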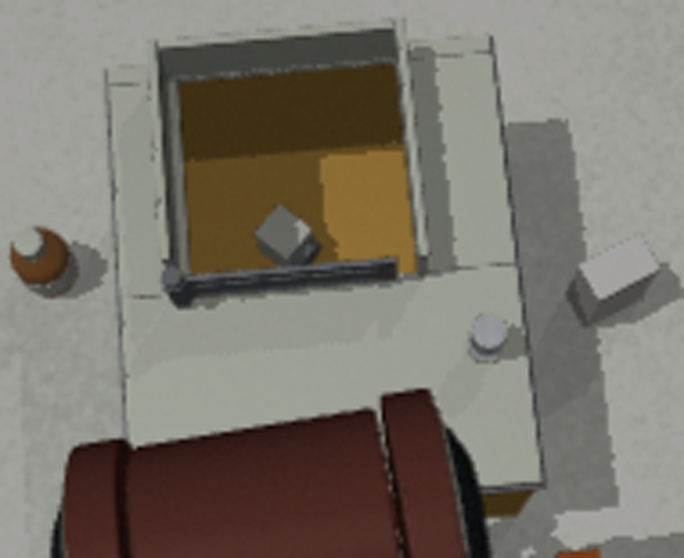

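The top view shows the pod on the box floor at crop (287,235) and the flap shut along (180,280)–(395,265). The vial, bottle and carton are standing where they were and the robot is clear, so I'm handing in.

```bash
python3 -c "
from station import ctrl
print(ctrl.finish_job())"
```

```text
the job is handed in; nothing more can be done
None
```

The pod is in the box, the flap is shut and the job is handed in. It used about 10.5 s of the 32 s, and the hand-in reported no verdict.

**What I did:** I slid the pod flat up to the flap, then turned the gripper so the leading finger pushed the flap open and held it. The other finger then pushed the pod over the edge, and I drew back and raised the arm. The fully open fingertips sit about 13 mm above the TCP, so I lowered the tool to allow for that.

**What went off plan:** The pod turned about 0.3 rad partway through the second push. I shifted the contact point and carried on. I did not measure the flap angle; I judged it held open from the pictures and from contact forces of 1–3 N while the pod was on the ledge.

**Last checks:** The final pictures show the pod lying on the box floor and the flap shut. The vial, bottle and carton look unmoved, but I judged this by eye and did not measure it. The robot is clear of everything, with contact force readings at noise level. No check failed.

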